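# Book in the samples and set the measuring bench

## Task

Get the measuring bench ready for the next inspection: turn the code reader's rotary switch fully on, stand every sample canister upright on the reader's shelf with its label facing straight at the scanner block, and once they all stand so, press the reader's button fully down and then turn the switch fully off again, leaving the canisters there. Also set the round and the square reference block flat in the matching recesses of the stage plate, and slide the flat gauge, leading end first, fully home into the slot of its holder. Let go of everything at the end and leave the mug, mouse and V-block alone.

Things in the scene. Friction and masses are not known exactly. Their poses are not given: they have to be found in the camera images.
- can1: sample canister, aluminium cylinder, 50 mm diameter, 46 mm tall, upright, about 160 g; a white code label on one side (5 to 33 mm up); a dark line on the lid runs from the centre to the rim above the label. Origin: centre of its underside; +x points out through the label's middle, z up. Two or three of the three canisters are present
- can2: sample canister, aluminium cylinder, 50 mm diameter, 46 mm tall, upright, about 160 g; a white code label on one side (5 to 33 mm up); a dark line on the lid runs from the centre to the rim above the label. Origin: centre of its underside; +x points out through the label's middle, z up. Two or three of the three canisters are present
- can3: sample canister, aluminium cylinder, 50 mm diameter, 46 mm tall, upright, about 160 g; a white code label on one side (5 to 33 mm up); a dark line on the lid runs from the centre to the rim above the label. Origin: centre of its underside; +x points out through the label's middle, z up. Two or three of the three canisters are present
- can1_front (a point): point in the air straight in front of the label of can1, 50 mm from the canister's axis, 19 mm up
- can2_front (a point): point in the air straight in front of the label of can2, 50 mm from the canister's axis, 19 mm up
- can3_front (a point): point in the air straight in front of the label of can3, 50 mm from the canister's axis, 19 mm up
- reader: code reader, fixed: shelf plate x = -80 to +65 mm, 270 mm along y, 4 mm thick, with a white scanner block on x = +30 to +65 mm, full length, 65 mm high. Its dark glass window, the long face at x = +30 mm, looks along -x over the open shelf (x = -80 to +30 mm) where canisters stand; their labels must point along the reader's +x. Origin: plate's underside, midway along y
- read_top (a point): centre of the top of the reader's grey round push button (30 mm diameter, in a small black housing on the bench), pressed straight down, spring-loaded, about 5 N
- power_grip (a point): point on the axis of the power switch (axis upright) at the height to grip: its black knob carries an upright bar grip 42 mm long, 14 mm wide, from 14 to 44 mm above the bench (this point is 37 mm up); the round housing is 68 mm across, 6 mm high; the bar lies along this point's x axis and turns with it
- power (a joint): angle of the power switch: 0 off, grows as it is turned clockwise seen from above, up to the stop at 1.4 rad (on); it stays where it is left, with slight friction
- read (a joint): travel of the push button: 0 released, 0.006 m fully pressed
- stage: aluminium stage plate fixed to the bench, 90 mm (x) by 170 mm (y), 22 mm thick, with a round recess (48 mm diameter, at y = -40 mm) and a square recess (44 by 44 mm, sides along the plate's x and y, at y = +40 mm), both 8 mm deep with flat dark floors. Origin: centre of its underside
- round_recess (a point): centre of the floor of the round recess, 14 mm above the bench
- square_recess (a point): centre of the floor of the square recess, 14 mm above the bench; axes along the recess's sides
- disc: round steel reference block, 44 mm diameter, 20 mm tall, about 220 g, lying flat. Origin: centre of its underside, z up
- square: square steel reference block, 40 by 40 mm, 20 mm tall, about 230 g, lying flat. Origin: centre of its underside, x and y along its sides
- gauge: flat steel gauge: a blade 130 mm long (x), 40 mm wide (y), 5 mm thick, lying flat, with an upright black grip 34 mm (x) by 12 mm (y) on top of it, from 5 to 37 mm above the underside, centred 25 mm behind the blade's middle (x = -25 mm). About 180 g. Origin: centre of the underside; +x points to the leading end
- gauge_tip (a point): middle of the gauge's leading end, at the underside (x = +65 mm from the gauge's origin)
- holder: grey plastic gauge holder, fixed: base board x = -80 to +60 mm, 66 mm wide, 6 mm thick; over x = 0 to +60 mm it is roofed to 28 mm above the bench, leaving a flat slot 46 mm wide, 12 mm high, 55 mm deep, floor 6 mm above the bench, open to -x. The blade goes in level along +x; its grip stays outside over the board. Origin: underside, below the slot's mouth
- slot_back (a point): middle of the slot's back wall, at floor height (x = +55 mm, 6 mm above the bench); axes as the holder's
- mug: bystander: white mug, 80 mm across, 80 mm tall
- mouse: bystander: black computer mouse, 105 by 60 by 34 mm
- vblock: bystander: steel V-block, 60 by 50 by 40 mm
Not all that is in view belongs to the job. What is shaped like the can3 but orange is not meant. What is shaped like the can1 but pink is not meant.

How it is judged:
By the outcome, as a careful person would: the job done as asked, in the order asked, and still so for the second after the job is handed in, with the robot touching nothing.
Of can1, can2, can3 only 2 to 3 are there at a start; the rules pass over those that are not, and their reading is None.
At some moment in a run one of can1, can2, can3, disc, square may be knocked a few centimetres aside while the robot is not near it.
It also fails if it takes over 208 s, if anything falls off the work surface, if the arm or the gripper's body presses on something with over 40 N, if the wrist force passes 120 N, or if a joint passes its speed limit or range.

## Robot

A 6-joint arm with a two-finger parallel gripper is mounted at the origin on the work surface. World frame = base frame: x ahead of the robot, y to its left, z up, the work surface at z = 0. Lengths are in m, angles in rad, forces in N, time in s.
With the tool pointing down it reaches from about 0.275 to 0.75 m from the base axis. Payload 10.2 kg.
Tool frame: the origin (TCP) lies on the front face of the gripper's body, between the roots of the fingers; the fingertips stand 73 mm ahead of it and the grasp point (between the pads) lies 54 mm ahead of it; z points along the fingers, y is the line along which they close (so a half turn about z gives the same grasp; the last joint's range is limited). The gripper opens to 85 mm and grips with 20 to 120 N. Pads are 22 mm wide; open, the fingers measure 114 mm over their backs; the gripper's body (76 mm by 85 mm) begins 54 mm behind the grasp point. The pads swing forward as they close: fully open they stand 13 mm farther back than shut.
Start: joints at [-1.562, 0.313, 1.498, -0, 1.331, -0.223], TCP at [0.121, -0.511, 0.304] pointing down, gripper open.
Joint ranges: [-2.94, 2.94], [-0.97, 2.17], [0.19, 2.56], [-1.23, 4.37], [0.02, 3.11], [-2.88, 2.88]. Speed limits (rad/s): [2.39, 2.39, 3.01, 3.14, 3.14, 3.14].

## Interface

Orientations are given as a rotation vector (axis times angle).
In Python, from plant import arm, solver, sensors, vision, order gives the robot as it stands. The module is installed in compiled form; this text tells all that it offers. Calls block until the motion is done:
- arm.goto(position, orientation): joint-space move of the TCP to a pose.
- arm.move_straight(position, attitude=None, max_speed=0.15, f_stop=None): straight line of the TCP; attitude=None keeps the orientation; max_speed is the mean speed in m/s. With f_stop (N) it stops when the force on the tool has changed by that much, and returns True; else False.
- arm.goto_joints(angles): joint-space move.
- arm.set_gripper(opening, effort=None): opening from 0.0 (shut) to 1.0 (fully open); effort is the grip in N (None keeps the last); returns when the fingers have stopped.
- arm.hold(seconds).
- solver.solve_ik(position, orientation): joint angles nearest the present ones, or None.
- sensors.get_state(): the state.
- vision.capture(name): name is "side" or "top" or "wrist"; returns the picture (400x640x3 uint8, blue, green, red); there is no depth.
- vision.camera_model(name): a dict with "K" (3x3 intrinsics, pixels), "extrinsics" (4x4, takes a point from world to camera coordinates); the wrist camera has in their place "hand_eye" (4x4, takes a point from camera to tool coordinates, whose origin is the TCP and whose axes are the flange's). Camera axes: x right, y up, looking along -z (the intrinsics and any distortion apply to the point x, -y, -z); pixel columns grow to the right and rows downward; lengths in m; the calibration is good to about 2 mm. The wrist camera is an equidistant fisheye: a pixel r from the principal point sees the ray r / f radians off the axis. A picture is of the moment at which its call begins: read the wrist's pose just before it. camera_model takes no time and is no camera call.
A pose or a line that the arm cannot do raises arm.PlanningError and nothing moves.
- order.sign_off(): hands the job in; it is judged then, once.
Trained networks look in the newest picture that a camera, given by its name, has taken for a name from the list of things; names that differ only in an ending like _2 or _b are one class to them, and where a whole thing is asked for, a point or a joint stands for the part that bears it (a point fixed in the world has none). Each returns a list of dicts, best first, with "conf" (0 to 1); they miss things now and then, are a little off and sometimes report something else, mostly with a low value. They report only what shows in the picture. A call takes as long as a camera call. They do not tell look-alikes from the thing itself.
- vision.find_in(name, camera): "location" ([x, y, z] in m, in world coordinates, good to about 4 mm: the middle of the surface that is visible of it).
- vision.tip_of(name, camera): "location" ([x, y, z] in m, in world coordinates, good to about 4 mm: a listed point, or the origin of a listed thing).
The state is a dict: "time": time; "joints": joint angles; "qvel": joint speeds; "tau": joint torques, N m; "ee_pos": TCP position; "tool_rot": TCP orientation; "contact_force": force on the tool from outside, world axes, zero at the start; "ft_torque": the same for the moment, N m; "width": opening from 0.0 (shut) to 1.0 (fully open); "finger_force": force on a finger pad.
Only numpy, scipy, OpenCV 4.12 (cv2) and the standard library are available. Lean on these libraries where they do the work, as an engineer would, in place of code of your own. Each camera call takes 0.05 s, during which the arm holds its last target. There are 200 camera calls.

## Working session

There is one attempt and no reset: what is moved stays moved. The work goes in short steps, each a Python script; the robot and the scene stay as the last script left them, time stands still between calls to the robot, and variables do not carry over. Pictures are saved under pics/ and viewed, at most 14 in all, crops included, and the job is handed in when it is done.

```bash
mkdir -p pics; ls
cat > h.py <<'E'
import numpy as np, cv2
from scipy.spatial.transform import Rotation as R
from plant import arm, solver, sensors, vision, order
E
python3 - <<'E'
from h import *
for c in ("top","side"):
    im=vision.capture(c); cv2.imwrite(f"pics/{c}0.png",im)
    m=vision.camera_model(c); print(c,{k:np.round(np.array(v),3).tolist() if not isinstance(v,str) else v for k,v in m.items()})
    for n in ["can1","reader","read_top","power_grip","stage","disc","square","gauge","gauge_tip","holder","slot_back","mug","mouse","vblock","can1_front","round_recess","square_recess"]:
        f=vision.tip_of if True else 0
        try: print(n,[(np.round(d["location"],3).tolist(),round(d["conf"],2)) for d in f(n,c)][:6])
        except Exception as e: print(n,e)
print(vision.camera_model("wrist"))
s=sensors.get_state();print(s)
E
```

```text
pics
top {'K': [[512.19, 0.0, 319.583], [0.0, 512.19, 199.128], [0.0, 0.0, 1.0]], 'extrinsics': [[-0.006, -1.0, -0.012, 0.022], [0.998, -0.006, 0.059, -0.534], [-0.059, -0.012, 0.998, -1.325], [0.0, 0.0, 0.0, 1.0]]}
can1 [([0.57, -0.141, 0.003], 0.9), ([0.45, -0.026, -0.005], 0.72), ([0.537, -0.035, -0.001], 0.7), ([0.302, -0.167, 0.0], 0.67), ([0.433, -0.146, 0.003], 0.65)]
reader [([0.516, -0.334, 0.0], 0.72)]
read_top [([0.674, -0.08, 0.025], 0.68)]
power_grip [([0.68, -0.15, 0.034], 0.46)]
stage [([0.467, 0.057, 0.004], 0.74), ([0.648, 0.116, 0.003], 0.58), ([0.431, -0.149, 0.001], 0.28)]
disc [([0.466, 0.06, 0.001], 0.57)]
square [([0.618, 0.273, 0.003], 0.47)]
gauge [([0.449, 0.199, 0.002], 0.77), ([0.516, 0.194, 0.004], 0.66)]
gauge_tip [([0.515, 0.197, -0.002], 0.82), ([0.382, -0.135, 0.019], 0.48), ([0.49, -0.037, 0.02], 0.21)]
holder [([0.465, 0.361, -0.001], 0.67)]
slot_back [([0.515, 0.372, 0.008], 0.66)]
mug [([0.78, 0.198, -0.001], 0.8), ([0.68, -0.146, 0.038], 0.35)]
mouse [([0.734, -0.273, -0.001], 0.84), ([0.472, 0.063, 0.003], 0.36)]
vblock [([0.764, 0.047, 0.0], 0.
[... 2087 characters left out ...]
       1.00000000e+00]])}
{'time': 1.8, 'joints': array([-1.56242872e+00,  3.12922665e-01,  1.49770539e+00,  1.86730538e-05,
        1.33099822e+00, -2.23389853e-01]), 'qvel': array([ 0.0002656 ,  0.00133789, -0.00078448, -0.00080977,  0.00018886,
       -0.0014113 ]), 'tau': array([-2.35610212e-03, -4.12168586e+01, -2.59904695e+01, -4.37368717e-04,
        4.19171638e-04, -2.83299221e-05]), 'ee_pos': array([ 0.1205831 , -0.51097275,  0.30388054]), 'tool_rot': array([-3.12049332e+00, -3.63219030e-01, -3.39940527e-05]), 'contact_force': array([ 0.37377396, -1.21530426,  0.27792166]), 'ft_torque': array([-0.00214952, -0.03231606, -0.02207578]), 'finger_force': 0.0, 'width': 1.0029962627256004}
```

View pics/top0.png

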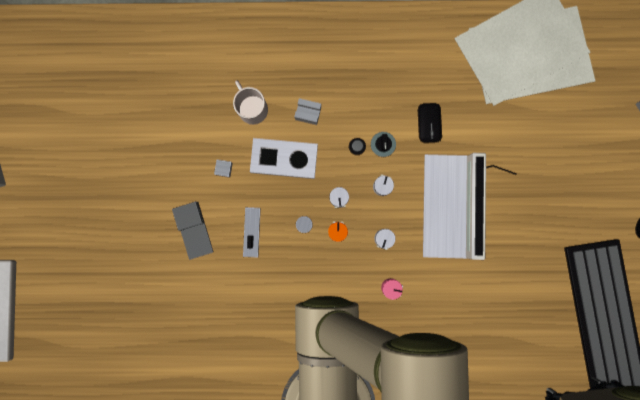

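View pics/side0.png

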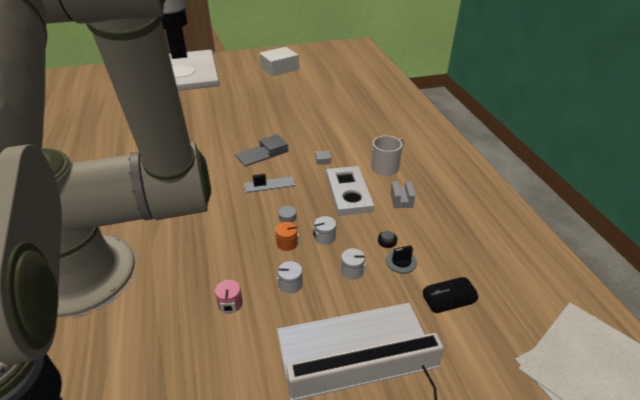

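The top view shows three white-lidded canisters near pixels (339,197), (384,185) and (385,239). The orange (338,231) and pink (392,289) look-alikes are to be ignored. The reader is on the right with its scanner strip towards -y. The stage is at (284,158), the disc at (304,225), the square at (223,168), the gauge at (252,232) and the holder at (192,230). The side view agrees with this. Next is a closer wrist survey, ortho-rectified.

```bash
cat >> h.py <<'E'
import pickle
def down(yaw): return (R.from_euler('z',yaw)*R.from_euler('x',np.pi)).as_rotvec()
WM=vision.camera_model("wrist"); K=WM["K"]; HE=WM["hand_eye"]
def snap(name):
    s=sensors.get_state(); im=vision.capture("wrist")
    T=np.eye(4); T[:3,:3]=R.from_rotvec(s["tool_rot"]).as_matrix(); T[:3,3]=s["ee_pos"]
    pickle.dump((im,T),open(f"pics/{name}.pkl","wb")); return im,T
def proj(P,T):
    P=np.asarray(P,float); M=np.linalg.inv(T@HE); c=P@M[:3,:3].T+M[:3,3]
    x,y,z=c[...,0],-c[...,1],-c[...,2]; r=np.hypot(x,y); th=np.arctan2(r,z); k=th/np.maximum(r,1e-9)
    return np.stack([K[0,0]*x*k+K[0,2],K[1,1]*y*k+K[1,2]],-1)
def ortho(im,T,z,cx,cy,w,h,res):
    "world plane z; image up=+x, left=+y; centre (cx,cy), w metres along y, h along x"
    W,H=int(w/res),int(h/res); u,v=np.meshgrid(np.arange(W),np.arange(H))
    P=np.stack([cx+(H/2-v)*res,cy+(W/2-u)*res,np.full(u.shape,z)],-1)
    p=proj(P,T).astype(np.float32); return cv2.remap(im,p[...,0],p[...,1],cv2.INTER_LINEAR)
def px2w(u,v,cx,cy,w,h,res): return np.array([cx+(int(h/res)/2-v)*res, cy+(int(w/res)/2-u)*res])
def now(): return round(sensors.get_state()["time"],2)
E
python3 - <<'E'
from h import *
for n,p in (("A",(0.42,-0.2,0.33)),("B",(0.48,0.06,0.33)),("C",(0.42,0.28,0.33))):
    arm.goto(p,down(0)); im,T=snap(n); print(n,now(),sensors.get_state()["joints"].round(2))
    cv2.imwrite(f"pics/{n}raw.png",im)
im,T=pickle.load(open("pics/A.pkl","rb")); a=ortho(im,T,0.046,0.5,-0.2,0.48,0.5,0.001)
im,T=pickle.load(open("pics/C.pkl","rb")); c=ortho(im,T,0.02,0.5,0.2,0.4,0.5,0.001)[:,:300]
cv2.imwrite("pics/o1.png",np.hstack([c,a]))
E
```

```text
A 3.44 [-0.7   0.16  1.62 -0.    1.36  0.87]
B 4.53 [-0.12  0.2   1.57 -0.    1.37  1.45]
C 5.49 [ 0.35  0.25  1.51 -0.    1.38  1.93]
```

View pics/o1.png

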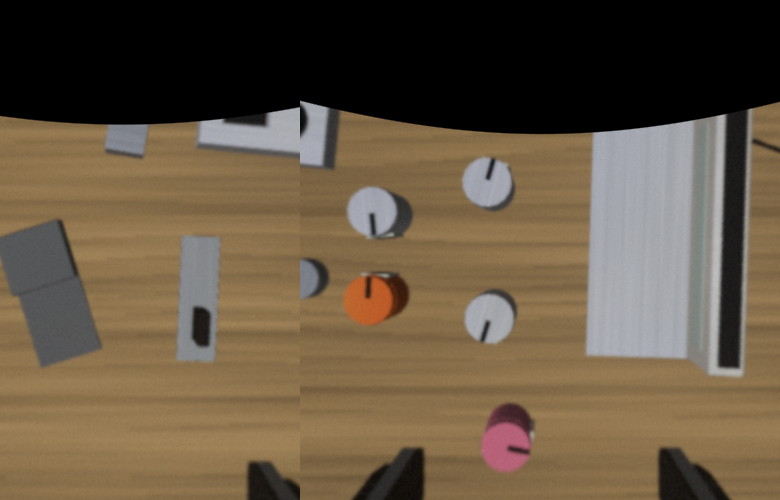

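The canisters, gauge, holder and reader all show clearly, and the lid lines give the label directions. Next are close-ups of the precise targets.

Run:
```python
from h import *
tiles=[]
for n,x,y,z,w in (("power",.655,-.12,.037,.2),("stage",.625,.11,.022,.2),("sq",.6,.27,.02,.2),("disc",.467,.06,.02,.2),("gauge",.45,.197,.005,.2),("holder",.46,.36,.028,.2),("rd1",.50,-.23,.004,.2),("rd2",.50,-.40,.065,.2)):
    try: arm.goto((x,y,.22),down(0))
    except Exception as e: print(n,e); continue
    im,T=snap(n); tiles.append(cv2.resize(ortho(im,T,z,x,y,w,.22,.001),None,fx=1,fy=1)); print(n,now())
cv2.imwrite("pics/o2.png",np.vstack([np.hstack(tiles[:4]),np.hstack(tiles[4:8])]) if len(tiles)==8 else np.hstack(tiles[:4]))
```

```text
power 7.28
stage 8.26
sq 9.0
disc 10.03
gauge 10.68
holder 11.43
rd1 13.6
rd2 14.37
```

View pics/o2.png

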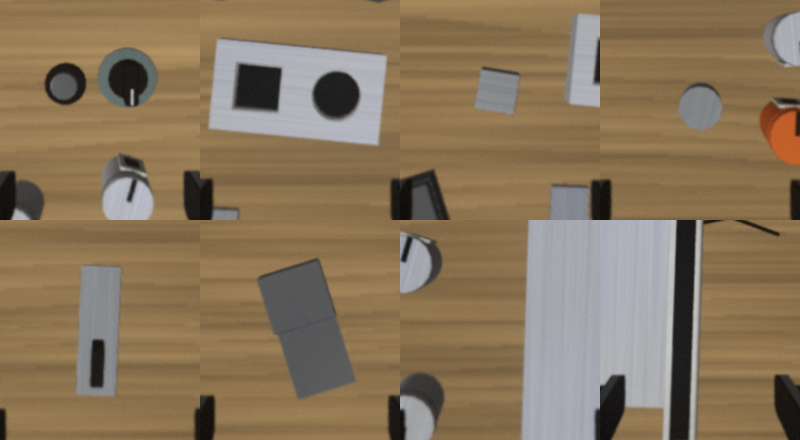

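The holder's roof is at the +x end (tile 6). The gauge leads towards +x with its grip at the rear. The switch bar points along roughly -x, and the stage has the square recess on the left. Now I'll measure these.

```bash
cat >> h.py <<'E'
def load(n): return pickle.load(open(f"pics/{n}.pkl","rb"))
def blob(n,z,x,y,w=.12,h=.12,res=.0005,S=(0,60),V=(100,255),seed=None,close=3):
    im,T=load(n) if isinstance(n,str) else n
    o=ortho(im,T,z,x,y,w,h,res); hsv=cv2.cvtColor(cv2.GaussianBlur(o,(3,3),0),cv2.COLOR_BGR2HSV)
    m=cv2.inRange(hsv,(0,S[0],V[0]),(180,S[1],V[1])); m=cv2.morphologyEx(m,cv2.MORPH_OPEN,np.ones((5,5)))
    m=cv2.morphologyEx(m,cv2.MORPH_CLOSE,np.ones((close,close)))
    cs,_=cv2.findContours(m,cv2.RETR_EXTERNAL,cv2.CHAIN_APPROX_NONE)
    c=max((c for c in cs),key=lambda c:cv2.contourArea(c)*np.exp(-(np.linalg.norm(c.mean((0,1))-[o.shape[1]/2,o.shape[0]/2])*res/.03)**2))
    f=lambda p:px2w(p[0],p[1],x,y,w,h,res)
    q=np.array([f(p) for p in cv2.boxPoints(cv2.minAreaRect(c))])
    e=q[1]-q[0]; g=q[2]-q[1]; L,B=np.linalg.norm(e),np.linalg.norm(g)
    d=e if L>B else g
    M=cv2.moments(c)
    return dict(c=q.mean(0).round(4),cm=f((M['m10']/M['m00'],M['m01']/M['m00'])).round(4),size=np.round([max(L,B),min(L,B)],4),yaw=round(float(np.arctan2(d[1],d[0])),3),area=cv2.contourArea(c)*res**2,hsv=hsv,q=q,cont=c)
def show(b): print({k:b[k] for k in('c','cm','size','yaw')},round(b['area']*1e6))
E
python3 - <<'E'
from h import *
im,T=load("stage"); 
def hs(n,z,x,y): im,T=load(n); p=proj((x,y,z),T).astype(int); return cv2.cvtColor(im[p[1]-1:p[1]+2,p[0]-1:p[0]+2],cv2.COLOR_BGR2HSV).mean((0,1)).round()
for a in (("disc",.02,.467,.06),("disc",.0,.42,.06),("sq",.02,.617,.272),("gauge",.005,.48,.195),("stage",.022,.64,.11),("stage",.022,.61,.11),("holder",.006,.44,.35),("holder",.028,.49,.365),("holder",0,.46,.31),("rd1",.004,.5,-.3),("rd2",.065,.5,-.375),("power",0,.66,-.2)): print(a,hs(*a))
for n,z,x,y,kw in (("disc",.02,.467,.06,{}),("sq",.02,.617,.272,{}),("stage",.022,.64,.11,dict(w=.22,h=.18)),("gauge",.005,.45,.198,dict(w=.1,h=.18,close=41,V=(70,255))),("holder",.006,.462,.358,dict(w=.16,h=.2,V=(40,255))),("holder",.028,.49,.365,dict(w=.16,h=.2,V=(40,255)))):
    print(n,z); show(blob(n,z,x,y,**kw))
for n in("stage","B"):
  for x,y in((.638,.072),(.648,.152)): 
    b=blob(n,.022,x,y,w=.07,h=.07,S=(0,255),V=(0,80)); show(b)
E
```

```text
('disc', 0.02, 0.467, 0.06) [102.   8. 132.]
('disc', 0.0, 0.42, 0.06) [ 17. 114. 150.]
('sq', 0.02, 0.617, 0.272) [101.   8. 136.]
('gauge', 0.005, 0.48, 0.195) [104.   9. 139.]
('stage', 0.022, 0.64, 0.11) [111.  13. 184.]
('stage', 0.022, 0.61, 0.11) [113.  16. 192.]
('holder', 0.006, 0.44, 0.35) [108.   8.  88.]
('holder', 0.028, 0.49, 0.365) [112.   8.  87.]
('holder', 0, 0.46, 0.31) [ 17. 115. 136.]
('rd1', 0.004, 0.5, -0.3) [114.  14. 178.]
('rd2', 0.065, 0.5, -0.375) [73. 17. 33.]
('power', 0, 0.66, -0.2) [ 18. 114. 159.]
disc 0.02
{'c': array([0.4688, 0.06  ], dtype=float32), 'cm': array([0.4691, 0.0602]), 'size': array([0.043 , 0.0425], dtype=float32), 'yaw': -1.571} 1449
sq 0.02
{'c': array([0.6183, 0.2733], dtype=float32), 'cm': array([0.6183, 0.2733]), 'size': array([0.0403, 0.0397], dtype=float32), 'yaw': -1.733} 1546
stage 0.022
{'c': array([0.6438, 0.1128], dtype=float32), 'cm': array([0.6438, 0.1127]), 'size': array([0.1722, 0.0925], dtype=float32), 'yaw': -1.669} 15702
gauge 0.005
{'c': array([0.4498, 0.199 ], dtype=float32), 'cm': array([0.4498, 0.199 ]), 'size': a
[... 251 characters left out ...]
.354 ], dtype=float32), 'cm': array([0.4621, 0.3535]), 'size': array([0.1286, 0.065 ], dtype=float32), 'yaw': -2.839} 7924
{'c': array([0.6405, 0.074 ], dtype=float32), 'cm': array([0.6405, 0.0741]), 'size': array([0.045, 0.045], dtype=float32), 'yaw': -1.571} 1602
{'c': array([0.648 , 0.1526], dtype=float32), 'cm': array([0.6479, 0.1526]), 'size': array([0.0432, 0.043 ], dtype=float32), 'yaw': -0.096} 1782
{'c': array([0.639 , 0.0732], dtype=float32), 'cm': array([0.6389, 0.0736]), 'size': array([0.0455, 0.045 ], dtype=float32), 'yaw': -1.571} 1616
{'c': array([0.6468, 0.1527], dtype=float32), 'cm': array([0.6468, 0.1527]), 'size': array([0.043 , 0.0428], dtype=float32), 'yaw': -1.672} 1764
```

Run:
```python
from h import *
for n,x,y,z,kw in (("disc",.467,.06,.02,{}),("stage",.64,.11,.022,dict(w=.22,h=.18)),("sq",.6,.27,.02,{}),("gauge",.45,.197,.005,dict(w=.1,h=.18,close=41,V=(70,255))),("holder",.46,.36,.028,None),("rd1",.5,-.23,.004,None),("power",.655,-.12,.037,None)):
    arm.goto((x,y,.22),down(np.pi)); n2=n+"_pi"; snap(n2)
    if kw is None: continue
    if n=="sq": x,y=.617,.272
    print(n); show(blob(n2,z,x,y,**kw))
for x,y in((.638,.072),(.648,.152)): show(blob("stage_pi",.022,x,y,w=.07,h=.07,S=(0,255),V=(0,80)))
for op in (.56,.68,1.0):
    arm.set_gripper(op); arm.goto((.36,.05,.10),down(0)); arm.move_straight((.36,.05,.08),max_speed=.1)
    hit=arm.move_straight((.36,.05,.045),max_speed=.015,f_stop=4)
    s=sensors.get_state(); print(op,hit,s["ee_pos"].round(4),s["width"],s["contact_force"].round(1),now())
    arm.move_straight((.36,.05,.10),max_speed=.1)
```

```text
disc
{'c': array([0.4685, 0.0605], dtype=float32), 'cm': array([0.4685, 0.0607]), 'size': array([0.043, 0.043], dtype=float32), 'yaw': 3.142} 1478
stage
{'c': array([0.6422, 0.1134], dtype=float32), 'cm': array([0.6422, 0.1133]), 'size': array([0.1718, 0.0939], dtype=float32), 'yaw': -1.668} 15909
sq
{'c': array([0.6178, 0.2737], dtype=float32), 'cm': array([0.6178, 0.2738]), 'size': array([0.0408, 0.0404], dtype=float32), 'yaw': -0.165} 1582
gauge
{'c': array([0.4491, 0.1994], dtype=float32), 'cm': array([0.4491, 0.1994]), 'size': array([0.1305, 0.0404], dtype=float32), 'yaw': -0.043} 5153
{'c': array([0.6378, 0.0745], dtype=float32), 'cm': array([0.6376, 0.0745]), 'size': array([0.045 , 0.0445], dtype=float32), 'yaw': -1.571} 1578
{'c': array([0.6456, 0.1531], dtype=float32), 'cm': array([0.6455, 0.1531]), 'size': array([0.0431, 0.042 ], dtype=float32), 'yaw': -1.666} 1736
0.56 True [0.36   0.05   0.0699] 0.5592132851888568 [-0.7  0.2  6.6] 27.12
0.68 True [0.36   0.05   0.0679] 0.6814037114203797 [-1.5  0.4  7.8] 29.51
1.0 True [0.36   0.05   0.0594] 1.0012436963896507 [-1.2  0.7  8.7] 32.35
```

Run:
```python
from h import *
t=[]
for n in("power","power_pi"):
    im,T=load(n)
    for z in (.044,.014):
        o=ortho(im,T,z,.68,-.15,.1,.1,.00033).astype(float); t.append(np.clip(255*(o/255)**.5,0,255).astype(np.uint8))
cv2.imwrite("pics/o3.png",np.vstack([np.hstack(t[:2]),np.hstack(t[2:])])[:600])
o0=np.array([.465,.357]); yw=.30; Rm=np.array([[np.cos(yw),-np.sin(yw)],[np.sin(yw),np.cos(yw)]])
for n in("holder","holder_pi"):
    for z,xr in((.028,(10,50)),(.006,(-70,-15))):
        a=(z,.462,.358,.17,.22,.0005); b=blob(n,*a,V=(40,255))
        P=(np.array([px2w(p[0],p[1],*a[1:]) for p in b['cont'][:,0]])-o0)@Rm*1000
        s=(P[:,0]>xr[0])&(P[:,0]<xr[1]); 
        for sg in(1,-1):
            q=P[s&(sg*P[:,1]>15)]; f=np.polyfit(q[:,0],q[:,1],1); print(n,z,sg,"y at x=0",f[1].round(1),"mid",q[:,1].mean().round(1),"slope",f[0].round(4))
        m=abs(P[:,1])<20; print("  xmin/max",P[m,0].min().round(1),P[m,0].max().round(1))
# reader shelf edge
for n in("rd1","rd1_pi"):
    im,T=load(n); a=(.5,-.27,.14,.14,.0005); o=ortho(im,T,.004,*a); h=cv2.cvtColor(o,cv2.COLOR_BGR2HSV)
    m=(h[...,1]<60)&(h[...,2]>120); pts=[]
    for v in range(20,m.shape[0]-20,4):
        u=[u for u in range(m.shape[1]-6) if m[v,u:u+6].all()]
        if u: pts.append(px2w(u[0],v,*a))
    pts=np.array(pts); f=np.polyfit(pts[:,0],pts[:,1],1); r=pts[:,1]-np.polyval(f,pts[:,0]); g=abs(r)<.003; f=np.polyfit(pts[g,0],pts[g,1],1); print(n,"edge y at x=.5",np.polyval(f,.5).round(4),"slope",f[0].round(4),g.sum(),len(g))
im,T=load("A"); print("reader",)
```

```text
holder 0.028 1 y at x=0 30.7 mid 30.6 slope -0.0058
holder 0.028 -1 y at x=0 -33.8 mid -33.7 slope 0.0015
  xmin/max -69.3 59.4
holder 0.006 1 y at x=0 30.7 mid 30.7 slope 0.0001
holder 0.006 -1 y at x=0 -34.2 mid -34.4 slope 0.0043
  xmin/max -81.3 58.2
holder_pi 0.028 1 y at x=0 31.4 mid 31.4 slope -0.0007
holder_pi 0.028 -1 y at x=0 -32.9 mid -32.9 slope 0.0013
  xmin/max -81.4 57.5
holder_pi 0.006 1 y at x=0 31.2 mid 31.2 slope 0.0003
holder_pi 0.006 -1 y at x=0 -33.7 mid -33.9 slope 0.0029
  xmin/max -81.4 69.2
rd1 edge y at x=.5 -0.2541 slope -0.0342 60 60
rd1_pi edge y at x=.5 -0.2538 slope -0.032 60 60
reader
```

View pics/o3.png

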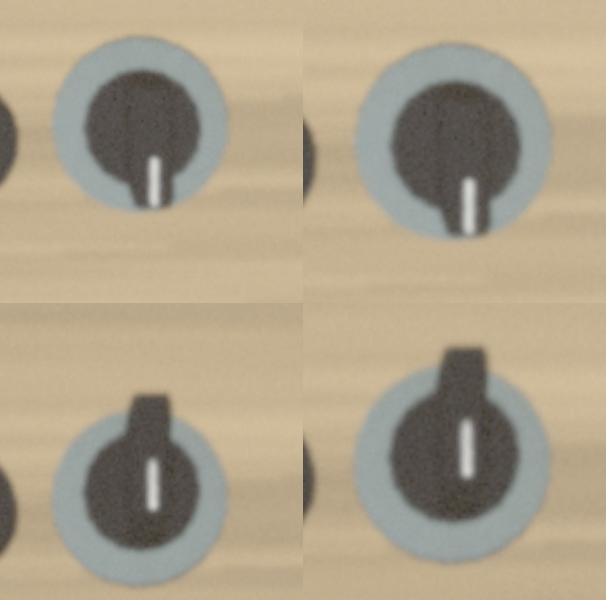

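The switch bar lies along world x with its centre at about (0.680, -0.150), and the white mark points along -x. Turning it on, then looking at each canister.

```bash
cat >> h.py <<'E'
TIPZ=lambda op: np.interp(op,[0,.56,.68,1],[.073,.070,.068,.0595])
RY=-1.604; RO=np.array([.5114,-.3345]); RR=np.array([[np.cos(RY),-np.sin(RY)],[np.sin(RY),np.cos(RY)]])
def st(p,**k): return arm.move_straight(p,**k)
def can_at(x,y,name,z=.046,look=True,yaw=0):
    if look: arm.goto((x,y,.22),down(yaw)); snap(name)
    for _ in range(2):
        b=blob(name,z,x,y,w=.08,h=.08,close=41,V=(125,255)); (x,y)=b['cm']
    im,T=load(name); a=(x,y,.05,.05,.00025); o=cv2.cvtColor(ortho(im,T,z,*a),cv2.COLOR_BGR2GRAY)
    v,u=np.nonzero(o<90); P=np.array([px2w(i,j,*a) for i,j in zip(u,v)])-[x,y]
    r=np.linalg.norm(P,axis=1); P=P[(r<.021)]; r=np.linalg.norm(P,axis=1)
    P2=P[r>.006]; d=P2.mean(0); c=P.mean(0)
    w,V=np.linalg.eigh(np.cov((P).T)); e=V[:,1]*np.sign(V[:,1]@d)
    return x,y,float(np.arctan2(e[1],e[0])),float(np.arctan2(d[1],d[0])),len(P),b['area']*1e6
E
python3 - <<'E'
from h import *
C=(.680,-.150); y0=np.pi
arm.set_gripper(.45); arm.goto((*C,.16),down(y0)); st((*C,.091),max_speed=.1,f_stop=15)
arm.set_gripper(0,effort=40); s=sensors.get_state(); print("grip",s["width"],s["ee_pos"].round(4),s["finger_force"])
for a in(.3,.6,.9,1.2,1.35,1.42,1.47):
    arm.goto((*C,.091),down(y0-a)); s=sensors.get_state(); print(a,s["ft_torque"].round(2),s["contact_force"].round(1),round(s["width"],3))
arm.set_gripper(.45); st((*C,.18),max_speed=.15); print(now()); arm.set_gripper(1.)
arm.goto((.66,-.12,.22),down(0)); snap("power2")
for n,x,y in(("c1",.537,-.033),("c2",.570,-.142),("c3",.432,-.149)): print(n,np.round(can_at(x,y,n),4))
im,T=load("power2"); t=[ortho(im,T,.044,.68,-.15,.1,.1,.00033)]+[cv2.resize(ortho(*load(n),.046,x,y,.1,.1,.0005),(300,300)) for n,x,y in(("c1",.537,-.033),("c2",.570,-.142),("c3",.432,-.149))]
t=[cv2.resize(i,(300,300)) for i in t]; cv2.imwrite("pics/o4.png",np.vstack([np.hstack(t[:2]),np.hstack(t[2:])])); print(now())
E
```

```text
grip 0.1546338959182669 [ 0.6803 -0.1503  0.0919] 41.386515498161316
0.3 [-0.03  0.16 -0.03] [-1.1  0.2  5.4] 0.154
0.6 [ 0.09  0.06 -0.04] [-0.   0.7  3.9] 0.158
0.9 [ 0.23 -0.06 -0.02] [0.3 1.2 5.8] 0.158
1.2 [ 0.4  -0.27 -0.05] [1.8 2.6 5.7] 0.154
1.35 [ 0.29 -0.3   1.1 ] [1.8 1.8 5.8] 0.152
1.42 [ 0.25 -0.3   2.51] [1.9 1.9 6.3] 0.153
1.47 [-0.79 -0.69  1.25] [ 3.7 -3.5  3.4] 0.157
40.86
c1 [ 5.39500e-01 -3.16000e-02 -3.04760e+00 -3.07730e+00  1.22500e+03
  1.94375e+03]
c2 [ 5.69700e-01 -1.46700e-01 -2.79500e-01 -3.06700e-01  1.38000e+03
  2.00625e+03]
c3 [ 4.3170e-01 -1.4850e-01  2.8349e+00  2.8602e+00  1.2770e+03  1.8720e+03]
44.88
```

View pics/o4.png

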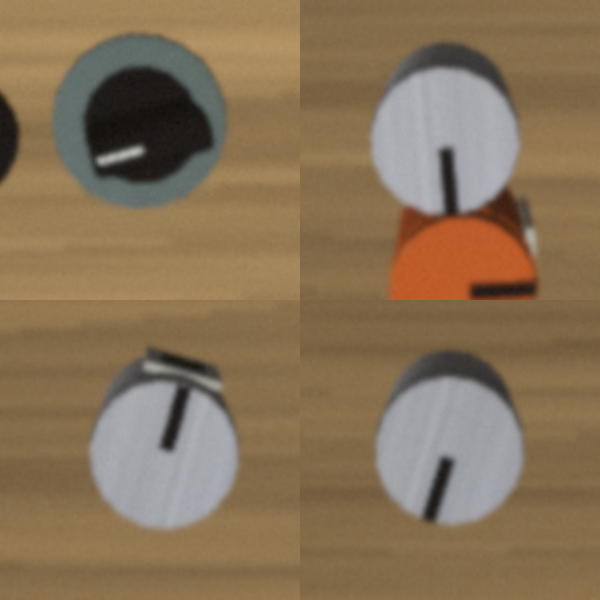

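The switch now points to about 75–80° and hit a hard stop, with torque rising to 2.5 Nm. The lids show lines matching the computed yaws. The orange decoy now stands against can1, on its -x side. Next: pick and place the canisters.

```bash
cat >> h.py <<'E'
def place_can(x,y,lab,ry,pyaw=RY+np.pi,rx=-.028):
    d=(RY-lab+np.pi)%(2*np.pi)-np.pi; best=None
    for dd in(d,d+2*np.pi,d-2*np.pi,):
        for h in(0,np.pi,-np.pi):
            p=pyaw+h-dd; q6=np.arctan2(y,x)+1.57-p; q6b=-.54+1.57-pyaw-h
            if max(abs(q6),abs(q6b))<2.6 and (best is None or abs(q6)<best[0]): best=(abs(q6),p,pyaw+h)
    _,p,pl=best; t=RO+RR@[rx,ry]; print("pick yaw",round(p,3),"place",t.round(4),round(pl,3))
    arm.set_gripper(.78); arm.goto((x,y,.17),down(p)); hit=st((x,y,.0775),max_speed=.12,f_stop=12)
    if hit: print("HIT"); return False
    arm.set_gripper(0,effort=35); s=sensors.get_state(); print("w",round(s["width"],3))
    if s["width"]<.5: return False
    st((x,y,.17),max_speed=.15); arm.goto((*t,.17),down(pl)); st((*t,.10),max_speed=.15)
    hit=st((*t,.0805),max_speed=.03,f_stop=6); print("place",hit,sensors.get_state()["ee_pos"].round(4))
    arm.set_gripper(.78); st((*t,.17),max_speed=.15); return True
E
python3 - <<'E'
from h import *
for n in("power","power2"):
    im,T=load(n); a=(.68,-.15,.06,.06,.0002); o=cv2.cvtColor(ortho(im,T,.044,*a),cv2.COLOR_BGR2GRAY); c=o.shape[0]//2
    yy,xx=np.mgrid[:o.shape[0],:o.shape[1]]; m=(o>110)&(np.hypot(yy-c,xx-c)<.021/.0002)
    k,l,s,cc=cv2.connectedComponentsWithStats(m.astype(np.uint8)); 
    for i in range(1,k):
        if s[i,4]>300:
            v,u=np.nonzero(l==i); vx,vy,x0,y0=cv2.fitLine(np.c_[u,v].astype(np.float32),cv2.DIST_L2,0,.01,.01).ravel(); print(n,s[i,4],px2w(x0,y0,*a).round(4),"yaw",np.arctan2(-vx,-vy).round(3))
arm.set_gripper(.78)
for n,x,y,lab,ry in(("c2",.5697,-.1467,-.28,.09),("c3",.4317,-.1485,2.85,-.09),("c1",.54,-.0316,-3.05,0)):
    r=can_at(x,y,n+"b"); print(n,np.round(r,3))
    if n!="c1" and np.hypot(r[0]-x,r[1]-y)>.004: print("MOVED"); break
    if not place_can(x,y,lab,ry): break
    print(now())
E
```

```text
power 1056 [ 0.6701 -0.1508] yaw -0.005
power 1033 [ 0.6632 -0.1578] yaw -1.198
power2 1105 [ 0.6782 -0.1399] yaw -1.304
power2 2265 [ 0.6632 -0.1543] yaw -1.336
c2 [ 5.6900e-01 -1.4700e-01 -2.7900e-01 -2.9300e-01  1.3440e+03  1.9865e+03]
pick yaw 2.862 place [ 0.6023 -0.3095] 1.538
w 0.581
place True [ 0.6021 -0.3094  0.0825]
53.79
c3 [ 4.3200e-01 -1.4900e-01  2.8400e+00  2.8500e+00  1.2920e+03  1.8755e+03]
pick yaw -0.292 place [ 0.4224 -0.3035] 1.538
w 0.576
place True [ 0.4223 -0.3035  0.0824]
61.89
c1 [ 5.400000e-01 -3.200000e-02 -3.050000e+00 -3.079000e+00  1.213000e+03
  1.948125e+03]
pick yaw 0.092 place [ 0.5123 -0.3065] 1.538
w 0.579
place True [ 0.5122 -0.3065  0.0825]
70.2
```

All three are placed. Checking them on the shelf.

```bash
cat >> h.py <<'E'
def lines(name,pts,z=.050):
    im,T=load(name); out=[]
    for x,y in pts:
        a=(x,y,.06,.06,.00025); o=cv2.cvtColor(ortho(im,T,z,*a),cv2.COLOR_BGR2GRAY)
        m=(o<100).astype(np.uint8); k,l,s,cc=cv2.connectedComponentsWithStats(m)
        best=None
        for i in range(1,k):
            v,u=np.nonzero(l==i); 
            if len(v)<400: continue
            P=np.array([px2w(p,q,*a) for p,q in zip(u,v)]); w,V=np.linalg.eigh(np.cov(P.T)); L=np.sqrt(12*w[1]);B=np.sqrt(12*w[0])
            if .013<L<.030 and B<.008:
                e=V[:,1]*np.sign(V[:,1]@(RR@[1,0])); out.append((P.mean(0).round(4),"err deg",np.degrees(np.arctan2(e[1],e[0])-RY).round(1),"L,B mm",(L*1e3).round(1),(B*1e3).round(1),"rdr xy centre",(RR.T@(P.mean(0)-e*.0135-RO)).round(4)))
    for o in out: print(*o)
    return out
PL=[RO+RR@[-.028,r] for r in(-.09,0,.09)]
def check(n): arm.goto((.50,-.29,.27),down(0)); snap(n); return lines(n,PL)
E
python3 - <<'E'
from h import *
check("chk"); im,T=load("chk"); cv2.imwrite("pics/o5.png",ortho(im,T,.05,.5,-.3,.36,.36,.0007)); print(now())
E
```

```text
[ 0.4209 -0.3173] err deg -1.2 L,B mm 20.7 4.7 rdr xy centre [-0.0277 -0.0908]
[ 0.5377 -0.3048] err deg 4.5 L,B mm 28.5 7.4 rdr xy centre [-0.044   0.0242]
[ 0.5113 -0.3206] err deg -0.3 L,B mm 21.1 4.5 rdr xy centre [-0.0274 -0.0005]
[ 0.6305 -0.3295] err deg 1.1 L,B mm 20.3 3.8 rdr xy centre [-0.0224  0.1186]
71.62
```

View pics/o5.png

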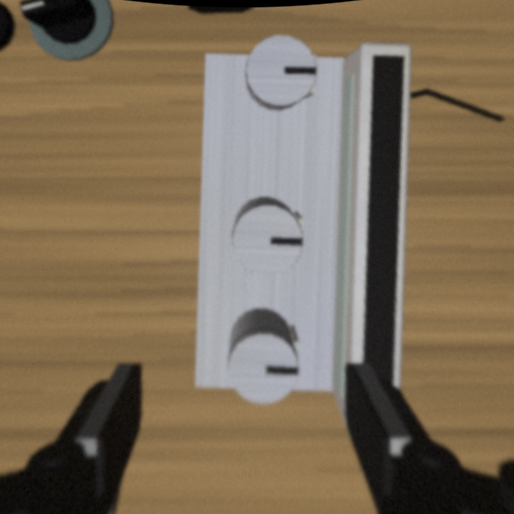

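The upper canister has been knocked about 28 mm along the shelf and overhangs its end. The other two are within 1.2°. Moving it back, then pressing the button and turning the switch off.

```bash
sed -i 's/def place_can(x,y,lab,ry,pyaw=RY+np.pi,rx=-.028):/def place_can(x,y,lab,ry,pyaw=RY+np.pi,rx=-.028,pz=.0775):/; s/st((x,y,.0775),max/st((x,y,pz),max/' h.py
python3 - <<'E'
from h import *
p=RO+RR@[-.0224,.1186]; print(p)
arm.goto((p[0]-.01,p[1],.22),down(0)); snap("k1"); r=lines("k1",[p]); 
q=RO+RR@np.array(r[-1][-1]); lab=RY+np.radians(r[-1][2])
if np.hypot(*(q-p))<.005: print(place_can(*q,lab,.09,pz=.0825))
check("chk2"); print(now())
for z in (.02,.025): print(blob("power",z,.674,-.08,w=.05,h=.05,S=(0,255),V=(50,120))['cm'],blob("power_pi",z,.674,-.08,w=.05,h=.05,S=(0,255),V=(50,120))['cm'])
im,T=load("chk2"); a=ortho(im,T,.05,.5,-.3,.36,.36,.0007)
b=[cv2.resize(ortho(*load(n),.025,.675,-.08,.06,.06,.0003),(257,257)) for n in("power","power_pi")]
cv2.imwrite("pics/o6.png",np.hstack([a,np.vstack(b)]))
E
```

```text
[ 0.63067825 -0.31604958]
[ 0.6309 -0.3299] err deg 0.5 L,B mm 21.3 4.4 rdr xy centre [-0.022   0.1192]
pick yaw 1.546 place [ 0.6023 -0.3095] 1.538
w 0.58
place True [ 0.6021 -0.3095  0.0836]
True
[ 0.4213 -0.3171] err deg -0.5 L,B mm 20.8 4.7 rdr xy centre [-0.0279 -0.0905]
[ 0.5382 -0.3049] err deg 4.5 L,B mm 28.0 7.2 rdr xy centre [-0.0439  0.0247]
[ 0.5117 -0.3206] err deg 0.0 L,B mm 21.3 4.6 rdr xy centre [-0.0274 -0.0001]
[ 0.602  -0.3226] err deg -0.1 L,B mm 21.3 4.4 rdr xy centre [-0.0284  0.0902]
79.58
[ 0.6752 -0.0807] [ 0.6745 -0.0801]
[ 0.6763 -0.0813] [ 0.6727 -0.0808]
```

View pics/o6.png

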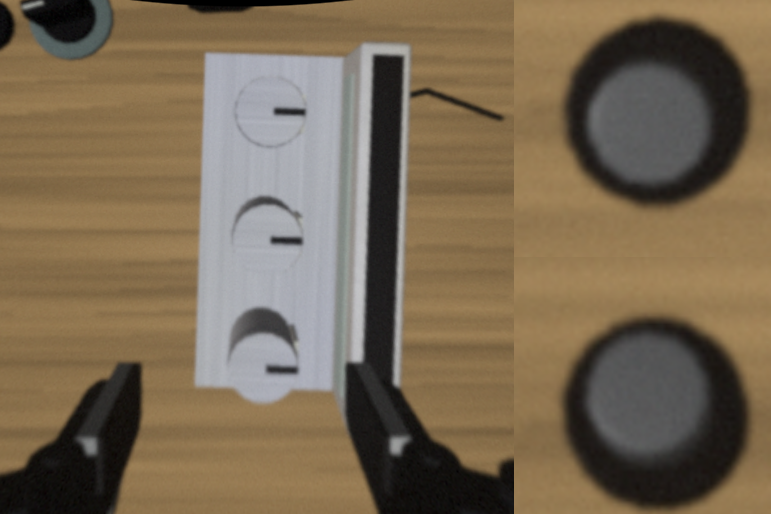

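All three canisters stand in place within 0.5°. Next are the button and then the switch.

Run:
```python
from h import *
B=(.6748,-.0805)
arm.set_gripper(0,effort=40); arm.goto((*B,.15),down(0)); st((*B,.105),max_speed=.1)
hit=st((*B,.075),max_speed=.012,f_stop=22); s=sensors.get_state(); print("press",hit,s["ee_pos"].round(4),s["contact_force"].round(1)); arm.hold(.4)
print(sensors.get_state()["contact_force"].round(1),sensors.get_state()["ee_pos"].round(4)); st((*B,.15),max_speed=.1)
C=(.680,-.150); y0=np.pi
arm.set_gripper(.45); arm.goto((*C,.16),down(y0-1.30)); st((*C,.091),max_speed=.1,f_stop=15)
arm.set_gripper(0,effort=40); print("grip",sensors.get_state()["width"])
for a in(1.,.7,.4,.15,.05,0,-.05,-.1,-.15,-.2):
    arm.goto((*C,.091),down(y0-a)); s=sensors.get_state(); print(a,s["ft_torque"].round(2),s["contact_force"].round(1),round(s["width"],3))
    if abs(s["ft_torque"][2])>1.8: break
arm.set_gripper(.45); st((*C,.18),max_speed=.15); print(now())
arm.goto((.66,-.12,.22),down(0)); snap("power3")
for n in("power","power2","power3"):
    im,T=load(n); a=(.68,-.15,.06,.06,.0002); o=cv2.cvtColor(ortho(im,T,.044,*a),cv2.COLOR_BGR2GRAY); c=o.shape[0]//2
    yy,xx=np.mgrid[:o.shape[0],:o.shape[1]]; m=(o>130)&(np.hypot(yy-c,xx-c)<.021/.0002)
    k,l,s,cc=cv2.connectedComponentsWithStats(m.astype(np.uint8)); 
    for i in range(1,k):
        if s[i,4]>300:
            v,u=np.nonzero(l==i); vx,vy,x0,y0=cv2.fitLine(np.c_[u,v].astype(np.float32),cv2.DIST_L2,0,.01,.01).ravel(); print(n,s[i,4],px2w(x0,y0,*a).round(4),"yaw",np.arctan2(-vx,-vy).round(3))
```

```text
press True [ 0.6749 -0.0805  0.0887] [-1.2 -0.5  6.7]
[-3.5  0.5  6.7] [ 0.6749 -0.0805  0.0887]
grip 0.15262086758553786
1.0 [ 0.22 -0.52  0.04] [3.6 1.3 6.1] 0.152
0.7 [ 0.1  -0.43  0.  ] [2.3 1.6 5.5] 0.158
0.4 [ 0.04 -0.42  0.04] [ 3.  -0.2  6.1] 0.154
0.15 [ 0.04 -0.38  0.06] [2.3 0.5 5.5] 0.158
0.05 [-0.02 -0.4   0.04] [1.9 0.  5.1] 0.155
0 [-0.05 -0.46 -0.  ] [ 2.8 -0.4  6. ] 0.158
-0.05 [-0.05 -0.43  0.02] [2.5 0.5 5. ] 0.154
-0.1 [-0.08 -0.4   0.01] [ 1.9 -0.4  6.2] 0.155
-0.15 [ 0.1  -0.42 -1.37] [2.2 0.8 6. ] 0.159
-0.2 [ 0.03  0.83 -0.72] [-4.8 -0.  10.4] 0.158
92.07
power 791 [ 0.6701 -0.1508] yaw -0.002
power2 841 [ 0.6782 -0.14  ] yaw -1.304
power3 911 [ 0.6702 -0.1517] yaw -3.047
```

The switch travelled 0.1 + 1.3 = 1.4 rad between its stops, so it went fully on and then fully off. The button bottomed out at about 5.7 mm with over 22 N. Next are the disc and the square.

```bash
cat >> h.py <<'E'
def seat(t,yaw,z):
    for i,(dx,dy) in enumerate([(0,0),(1,0),(-1,0),(0,1),(0,-1),(1,1),(-1,-1),(1,-1),(-1,1),(2,0),(-2,0),(0,2),(0,-2)]):
        q=(t[0]+dx*.0012,t[1]+dy*.0012); st((*q,z+.012),attitude=down(yaw),max_speed=.08)
        hit=st((*q,z-.001),max_speed=.02,f_stop=8); zz=sensors.get_state()["ee_pos"][2]; print("try",i,hit,round(zz,4))
        if zz<z+.003: return True
    return False
def block(n,x,y,t,tyaw):
    arm.set_gripper(.75); arm.goto((x,y,.22),down(0)); snap(n); b=blob(n,.02,x,y); show(b)
    c=b['c']
    if np.hypot(*(c-[x,y]))>.006: print("moved"); 
    dy=0
    if n=="sqb": dy=(b['yaw']+np.pi/4)%(np.pi/2)-np.pi/4
    z=.0812; st((*c,.11),attitude=down(dy),max_speed=.15); 
    if st((*c,z),max_speed=.06,f_stop=10): print("HIT"); return
    arm.set_gripper(0,effort=60); s=sensors.get_state(); print("w mm",round(s["width"]*85,1))
    if s["width"]<.4: return
    st((*c,.15),max_speed=.15); arm.goto((*t,.15),down(tyaw)); ok=seat(t,tyaw,z+.014); print(n,ok)
    if ok: arm.set_gripper(.7); p=sensors.get_state()["ee_pos"]; st((p[0],p[1],.2),max_speed=.15)
    print(now())
E
python3 - <<'E'
from h import *
block("discb",.4687,.0605,(.6391,.0735),0)
E
```

```text
{'c': array([0.469, 0.06 ], dtype=float32), 'cm': array([0.4692, 0.0602]), 'size': array([0.043 , 0.0425], dtype=float32), 'yaw': -1.571} 1456
w mm 41.0
try 0 True 0.096
discb True
101.99
```

Run:
```python
from h import *
block("sqb",.618,.2735,(.6468,.1528),-.098)
arm.goto((.62,.11,.22),down(0)); im,T=snap("stage2")
cv2.imwrite("pics/o7.png",ortho(im,T,.034,.64,.11,.22,.16,.0004)); print(now())
for x,y in((.639,.0735),(.6468,.1528)): show(blob("stage2",.034,x,y,w=.08,h=.08,V=(90,160)))
```

```text
{'c': array([0.6183, 0.2733], dtype=float32), 'cm': array([0.6183, 0.2733]), 'size': array([0.0404, 0.0395], dtype=float32), 'yaw': -1.736} 1545
w mm 38.0
try 0 True 0.096
sqb True
108.56
108.94
{'c': array([0.6393, 0.0757], dtype=float32), 'cm': array([0.6389, 0.0742]), 'size': array([0.0477, 0.0427], dtype=float32), 'yaw': -1.695} 1540
{'c': array([0.6499, 0.1519], dtype=float32), 'cm': array([0.647 , 0.1539]), 'size': array([0.0472, 0.045 ], dtype=float32), 'yaw': -0.103} 1666
```

View pics/o7.png

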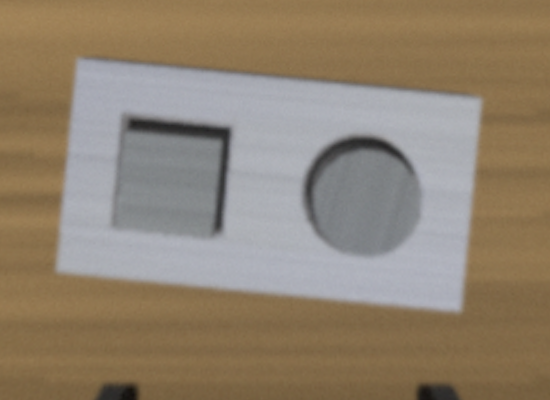

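Both blocks sit level in their recesses. Now the gauge.

Run:
```python
from h import *
arm.set_gripper(.5); arm.goto((.45,.197,.22),down(0)); snap("gb"); b=blob("gb",.005,.45,.198,w=.1,h=.18,close=41,V=(70,255)); show(b)
c=np.array(b['c'])-[.0003,0]; y=b['yaw']; y=(y+np.pi/2)%np.pi-np.pi/2
g=c-.025*np.array([np.cos(y),np.sin(y)]); print(g,y)
arm.goto((*g,.13),down(y))
if st((*g,.081),max_speed=.08,f_stop=10): print("HIT"); raise SystemExit
arm.set_gripper(0,effort=90); print("w",sensors.get_state()["width"]*85)
st((*g,.14),max_speed=.15)
H=np.array([.4640,.3552]); hy=.301; ex=np.array([np.cos(hy),np.sin(hy)]); at=lambda gx:H+ex*gx   # gx: grip centre in holder x
arm.goto((*at(-.112),.14),down(hy)); st((*at(-.112),.089),max_speed=.08)
im,T=snap("ins"); cv2.imwrite("pics/o8.png",np.hstack([ortho(im,T,.02,.46,.355,.2,.24,.0006)]))
hit=st((*at(-.075),.089),max_speed=.04,f_stop=10); s=sensors.get_state(); print("in",hit,((s["ee_pos"][:2]-H)@ex).round(4),s["contact_force"].round(1),now())
if not hit:
    hit=st((*at(-.030),.089),max_speed=.03,f_stop=15); s=sensors.get_state(); print("home",hit,((s["ee_pos"][:2]-H)@ex).round(4),s["contact_force"].round(1),now())
```

```text
{'c': array([0.4499, 0.1989], dtype=float32), 'cm': array([0.4498, 0.1989]), 'size': array([0.1306, 0.0408], dtype=float32), 'yaw': -0.041} 5174
[0.42462101 0.19992471] -0.040999999999999925
w 10.613817752384302
in False -0.0752 [-0.2  0.1 -1.6] 114.77
home True -0.0346 [-0.5  0.   0.3] 116.04
```

Run:
```python
from h import *
H=np.array([.4640,.3552]); hy=.301; ex=np.array([np.cos(hy),np.sin(hy)])
p=sensors.get_state()["ee_pos"]; print(st((p[0],p[1],.0855),max_speed=.01,f_stop=6),sensors.get_state()["ee_pos"])
p=sensors.get_state()["ee_pos"]; q=p[:2]+ex*.004; print("push",st((*q,p[2]),max_speed=.01,f_stop=15))
p=sensors.get_state()["ee_pos"]; print(((p[:2]-H)@ex).round(4))
arm.set_gripper(.5); st((p[0],p[1],.2),max_speed=.12)
arm.goto((.44,.345,.22),down(np.pi)); snap("gfin")
check("chk3"); arm.goto((.62,.08,.22),down(0)); snap("stage3")
t=[ortho(*load("gfin"),.011,.46,.355,.2,.24,.0007),ortho(*load("chk3"),.05,.5,-.3,.3,.24,.0007),]
u=[ortho(*load("stage3"),.034,.65,.06,.28,.16,.0007)]
H_=max(i.shape[0] for i in t); a=np.hstack(t); u=cv2.copyMakeBorder(u[0],0,0,0,a.shape[1]-u[0].shape[1],cv2.BORDER_CONSTANT)
cv2.imwrite("pics/o9.png",np.vstack([a,u])); print(now())
```

```text
True [0.43089092 0.34486679 0.08766999]
push True
-0.0339
[ 0.4212 -0.3172] err deg -0.2 L,B mm 20.6 4.6 rdr xy centre [-0.0278 -0.0907]
[ 0.5381 -0.3048] err deg 5.1 L,B mm 28.3 7.3 rdr xy centre [-0.044   0.0245]
[ 0.5117 -0.3206] err deg 0.3 L,B mm 20.9 4.6 rdr xy centre [-0.0274 -0.0002]
[ 0.6019 -0.323 ] err deg -0.5 L,B mm 21.0 4.3 rdr xy centre [-0.028   0.0902]
124.4
```

View pics/o9.png

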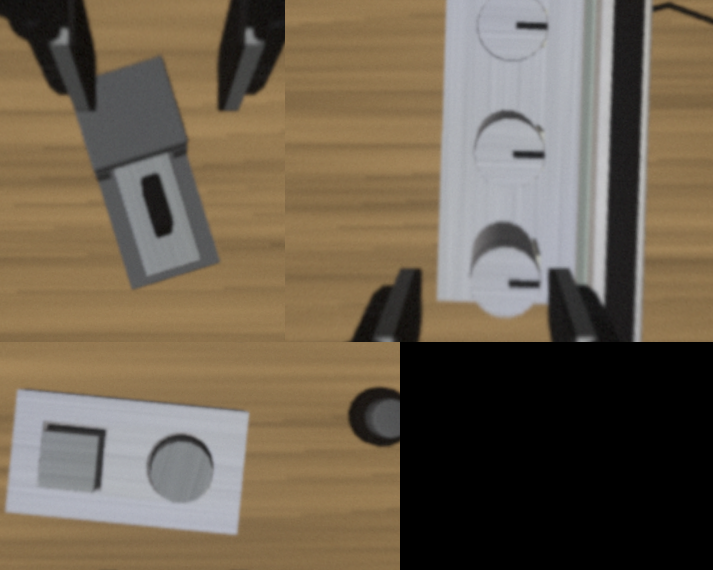

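The gauge is home: its tail is about 5 mm inside the board's end, as the geometry requires. All three labels face the scanner within 0.5°, both blocks are seated and the gripper is clear, so I'm handing in.

```bash
python3 -c "
from h import *
print(order.sign_off(), now())"
```

```text
the job is handed in; nothing more can be done
the job is handed in; nothing more can be done
```

The job is handed in at about 124 s: switch on, three canisters facing the scanner, button pressed, switch off, both blocks seated and the gauge home; the button's full travel is inferred from the force stop, and the orange decoy canister ended up about 4 cm from where it started, possibly bumped by the arm.

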